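# Pin the mill jar's clamp bar and start its clamp screw

## Task

The glaze mill jar is to be closed: drop the two red-handled locking pins one by one into the holes at the two ends of the blue clamp bar, fully home, so that the bar cannot slide out of its brackets. Then start the clamp screw by its black knob: turn it backward (anticlockwise from above) until you feel the thread drop, and from there forward one turn so that it has caught. Finish still holding the knob right there, with the screw started and the lid not clamped yet, so that I can settle the gasket; leave the other things on the bench where they are.

Things in the scene. Friction and masses are not known exactly. Their poses are not given: they have to be found in the camera images.
- jar_clamp: fixed white mill jar (130 mm across, lid on) in a steel clamp frame, 140 x 230 mm on the bench. Origin on the bench under its centre; y along the blue bar (37 x 254 mm, top 172 mm above the bench). At the bar's ends two aluminium brackets, 36 x 36 mm, tops at 180 mm; in its middle a fixed brass nut, 42 mm across, top at 192 mm, with the clamp screw upright in it
- bore_left (a point): mouth of the hole in the bracket at the bar's +y end: on the hole's axis, at the bracket's flat top, 95 mm from the bar's middle; z up. The hole is 14.5 mm wide, chamfered, and goes straight down through the 30 mm thick bracket, open below
- bore_right (a point): the same at the -y end of the bar
- pin_block: fixed wooden block, 56 x 124 mm, 50 mm high, with two holes 64 mm apart along its y in which the pins stand; origin under its centre
- pin_a_mid (a point): centre of a loose upright locking pin, 76 mm long, 60 g; z up along it. Lower 40 mm: steel shank 12 mm thick, its nose tapered to 6 mm over 8 mm. Upper 36 mm: round red handle 18 mm thick, its underside the shoulder (2 mm above this point) that stops it on the block's top, or on the bracket's top when home. The handle's middle is 20 mm above this point
- pin_b_mid (a point): the other pin, just the same; either pin fits either hole
- knob (a point): centre of the clamp screw's round black knob, 46 mm across, 26 mm tall, about 225 mm above the bench. z up along the screw's axis; x towards the white line on the knob's top, turning with it. It takes little torque (under 0.1 N m). The screw moves freely up and down unless the thread bears on it; it weighs 4 N; a firm grip holds it up and hides the drop until eased
- clamp_screw (a joint): turn of the screw in rad; grows as it is turned forward (clockwise from above, right-hand thread). It starts at 0.9 to 1.8; the thread's start, where the screw drops, lies backward from there, at an unknown reading between -0.5 and 0.5
- screw_lift (a joint): height of the screw in m, up positive (knob's centre at 225 mm when 0). Pitch 5 mm, play 1 mm. Turned backward it climbs 0.8 mm per rad on the nut's thread to about 0.005, at the thread's start, then drops to about 0 if not held up (and climbs again if turned on). Turned forward from there it is drawn in: -0.005 is one turn. At -0.010 it meets the lid; top stop 0.008
- cup: small cream stoneware cup, 72 mm across, 75 mm tall; origin under its centre. Not part of the job
- media_dish: blue bowl of white grinding balls, 112 mm across, 36 mm tall; origin under its centre. Not part of the job
- gasket: spare black rubber gasket ring lying flat, 116 mm across, 6 mm thick; origin under its centre. Not part of the job
- vase: grey-brown leather-hard vase, 92 mm across, 135 mm tall; origin under its centre. Not part of the job
- glaze_jar: pink glaze jar with a white lid, 68 mm across, 110 mm tall; origin under its centre. Not part of the job
- spanner: steel spanner lying flat, 180 mm long along its x; origin under its centre. Not part of the job
- rib: flat wooden throwing rib, 50 x 100 x 6 mm; origin under its centre. Not part of the job
Not all that is in view belongs to the job. What is shaped like the pin_block but green, orange or yellow is not meant.

How it is judged:
By the outcome, as a careful person would: the job done as asked, in the order asked, and still so for the second after the job is handed in, while the arm keeps its last pose, push and grip.
It also fails if it takes over 72 s, if anything falls off the work surface, if the arm or the gripper's body presses on something with over 40 N, if the wrist force passes 120 N, or if a joint passes its speed limit or range.

## Robot

A 6-joint arm with a two-finger parallel gripper is mounted at the origin on the work surface. World frame = base frame: x ahead of the robot, y to its left, z up, the work surface at z = 0. Lengths are in m, angles in rad, forces in N, time in s.
With the tool pointing down it reaches from about 0.275 to 0.875 m from the base axis. Payload 12.5 kg.
Tool frame: the origin (TCP) lies on the centre line of the jaws, within the pads' length; the fingertips stand r.finger_overhang ahead of it and the grasp point (between the pads) lies 3 mm ahead of it (r.finger_overhang is the distance from the TCP to the fingertips, in m); z points along the fingers, y is the line along which they close (so a half turn about z gives the same grasp; the last joint's range is limited). The gripper opens to 85 mm and grips with 20 to 120 N. Pads are 22 mm wide; open, the fingers measure 114 mm over their backs; the gripper's body (76 mm by 85 mm) begins 54 mm behind the grasp point. The pads swing forward as they close: fully open they stand 13 mm farther back than shut.
Start: joints at [-1.186, 0.351, 1.652, -0, 1.139, -0.085], TCP at [0.249, -0.49, 0.233] pointing down, gripper open.
Joint ranges: [-2.75, 2.75], [-0.79, 2.1], [0.01, 2.65], [-1.57, 4.71], [0.07, 3.14], [-2.87, 2.87]. Speed limits (rad/s): [2.22, 2.22, 2.79, 3.14, 3.14, 3.14].

## Interface

Orientations are given as a unit quaternion [x, y, z, w].
In Python, from cell import r, optics gives the robot as it stands. The module is installed in compiled form; this text tells all that it offers. Calls block until the motion is done:
- r.move_to(position, orientation): joint-space move of the TCP to a pose.
- r.move_linear(position, rot=None, vel=0.15): straight line of the TCP; rot=None keeps the orientation; vel is the mean speed in m/s.
- r.set_joints(angles): joint-space move.
- r.set_gripper(opening, squeeze=None): opening from 0.0 (shut) to 1.0 (fully open); squeeze is the grip in N (None keeps the last); returns when the fingers have stopped.
- r.sleep(seconds).
- r.inverse_kinematics(position, orientation): joint angles nearest the present ones, or None.
- optics.get_image(name): name is "scene" or "top" or "wrist"; returns a dict with "pixels" (400x640x3 uint8, red, green, blue), "depth" (400x640 float32, m along the optical axis (not along the pixel's ray), 0 where there is no reading), "fx", "fy", "cx", "cy" (pixels), "D" ([k1, k2, p1, p2, k3] as OpenCV has them; the pictures are not rectified), "camera_from_world" (4x4, takes a point from world to camera coordinates); the wrist camera has in their place "mount" (4x4, takes a point from camera to tool coordinates, whose origin is the TCP and whose axes are the flange's). Camera axes: x right, y down, z forward; pixel columns grow to the right and rows downward; lengths in m; the calibration is good to about 2 mm. A picture is of the moment at which its call begins: read the wrist's pose just before it.
A pose or a line that the arm cannot do raises r.PlanningError and nothing moves.
- r.hand_in(): hands the job in; it is judged then, once.
Readings, each from a call of its own:
- r.current_t(): time.
- r.current_q(): joint angles.
- r.current_qvel(): joint speeds.
- r.current_effort(): joint torques, N m.
- r.current_tool_pos(): TCP position.
- r.current_ee_rot(): TCP orientation.
- r.current_contact_force(): force on the tool from outside, world axes, zero at the start.
- r.current_torque(): the same for the moment, N m.
- r.current_opening(): opening from 0.0 (shut) to 1.0 (fully open).
- r.current_finger_force(): force on a finger pad.
Only numpy, scipy, OpenCV 4.12 (cv2) and the standard library are available. Lean on these libraries where they do the work, as an engineer would, in place of code of your own. Each camera call takes 0.05 s, during which the arm holds its last target. There are 200 camera calls.

## Working session

There is one attempt and no reset: what is moved stays moved. The work goes in short steps, each a Python script; the robot and the scene stay as the last script left them, time stands still between calls to the robot, and variables do not carry over. Pictures are saved under pics/ and viewed, at most 10 in all, crops included, and the job is handed in when it is done.

```bash
mkdir -p pics; ls; python3 - <<'E'
from cell import r, optics
import cv2,numpy as np
for n in("scene","top"):
    d=optics.get_image(n); cv2.imwrite(f"pics/{n}0.png",d["pixels"][:,:,::-1]); print(n,d["fx"],d["fy"],d["cx"],d["cy"],d["D"]);print(np.round(d["camera_from_world"],3))
d=optics.get_image("wrist");print(d["fx"],np.round(d["mount"],3))
print(r.finger_overhang,r.current_t(),r.current_ee_rot(),r.current_opening())
E
```

```text
pics
scene 462.72223013892875 462.72223013892875 319.9303267748911 191.91689757623723 [-0.0717214  0.         0.         0.         0.       ]
[[ 0.675  0.737  0.016 -0.329]
 [ 0.604 -0.541 -0.585 -0.214]
 [-0.422  0.405 -0.811  1.756]
 [ 0.     0.     0.     1.   ]]
top 469.361970144908 469.361970144908 319.53339301231546 195.52545015109487 [-0.08656795  0.          0.          0.          0.        ]
[[-0.05  -0.999 -0.002  0.009]
 [-0.978  0.049 -0.202  0.516]
 [ 0.202 -0.008 -0.979  1.565]
 [ 0.     0.     0.     1.   ]]
295.91037943031415 [[-0.001 -0.953 -0.303  0.077]
 [ 1.    -0.002  0.    -0.   ]
 [-0.001 -0.303  0.953 -0.142]
 [ 0.     0.     0.     1.   ]]
0.022 0.15 [ 9.72537266e-01  2.32746784e-01 -6.75001400e-05 -4.44172736e-04] 1.0014809186813955
```

View pics/top0.png

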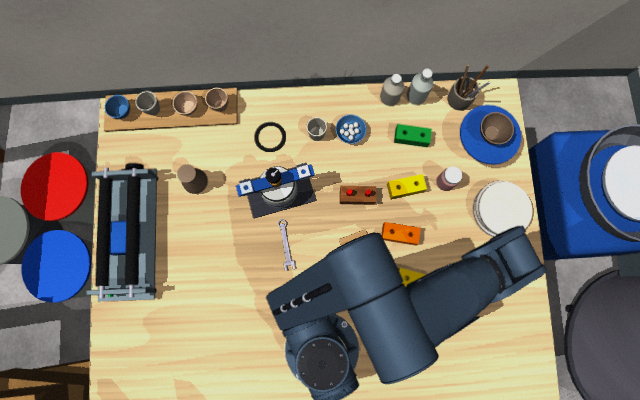

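View pics/scene0.png

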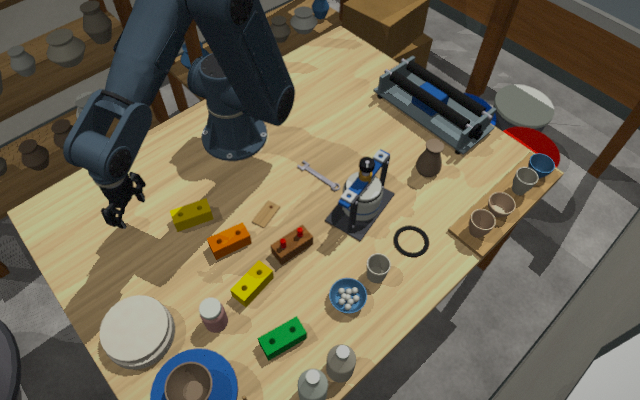

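The top view shows the brown block with red pins at (351,193) and (369,193), the bar from (240,188) to (312,170), and the knob at about (273,175). The green, orange and yellow blocks are decoys.

```bash
cat > h.py <<'E'
from cell import r, optics
import cv2,numpy as np
from scipy.spatial.transform import Rotation as R
def grab(n,save=None):
    if n=="wrist": p,q=r.current_tool_pos(),r.current_ee_rot()
    d=optics.get_image(n)
    if n=="wrist":
        T=np.eye(4);T[:3,:3]=R.from_quat(q).as_matrix();T[:3,3]=p
        d["wc"]=T@np.array(d["mount"])
    else: d["wc"]=np.linalg.inv(d["camera_from_world"])
    if save: cv2.imwrite(f"pics/{save}.png",d["pixels"][:,:,::-1])
    return d
def KD(d): return np.array([[d["fx"],0,d["cx"]],[0,d["fy"],d["cy"]],[0,0,1]]),np.array(d["D"])
def ray(d,uv,z):
    uv=np.array(uv,float).reshape(-1,1,2); n=cv2.undistortPoints(uv,*KD(d)).reshape(-1,2)
    v=np.c_[n,np.ones(len(n))]@d["wc"][:3,:3].T; o=d["wc"][:3,3]
    return o+v*((z-o[2])/v[:,2])[:,None]
def blobs(mask,amin=8):
    n,l,s,c=cv2.connectedComponentsWithStats(mask.astype(np.uint8)); 
    return [(c[i],s[i][4],l==i) for i in range(1,n) if s[i][4]>=amin]
def hsv(d): return cv2.cvtColor(d["pixels"],cv2.COLOR_RGB2HSV)
def rot(yaw): # tool down, tool x at yaw in world
    return (R.from_euler("z",yaw)*R.from_quat([1,0,0,0])).as_quat()
E
python3 - <<'E'
from h import *
d=grab("top"); h=hsv(d)
roi=np.zeros(h.shape[:2],bool); roi[150:220,230:385]=1
red=roi&((h[...,0]<6)|(h[...,0]>174))&(h[...,1]>190)&(h[...,2]>110)
for c,a,m in blobs(red): print("red",c,a,ray(d,c,0.08))
bl=roi&(abs(h[...,0].astype(int)-110)<10)&(h[...,1]>150)&(h[...,2]>90)
pts=np.argwhere(bl)[:,::-1]; P=ray(d,pts,0.172); c,s,a=cv2.minAreaRect(P[:,:2].astype(np.float32)); print("bar",c,s,a)
E
```

```text
red [348.82142857 191.67857143] 28 [[ 0.51828244 -0.11628704  0.08      ]]
red [367.68 191.48] 25 [[ 0.51577736 -0.18034505  0.08      ]]
bar (0.521285355091095, 0.11855858564376831) (0.09563374519348145, 0.2509137988090515) 13.32439136505127
```

```bash
python3 - <<'E'
from h import *
r.move_to([0.517,-0.148,0.22],rot(0)); d=grab("wrist","w1"); print(r.current_t(),r.current_q())
np.savez("w1.npz",**{k:np.array(v) for k,v in d.items()})
r.move_to([0.545,0.12,0.33],rot(0.233)); d=grab("wrist","w2"); print(r.current_t(),r.current_q())
np.savez("w2.npz",**{k:np.array(v) for k,v in d.items()})
cv2.imwrite("pics/w12.png",np.hstack([cv2.imread("pics/w1.png")[:,120:520],cv2.imread("pics/w2.png")[:,120:520]]))
E
```

```text
1.85 [-3.66757499e-01  3.42467471e-01  1.69727640e+00 -1.10145608e-04
  1.10174390e+00  1.20480362e+00]
3.0167 [ 1.31168672e-01  2.85516613e-01  1.50103970e+00 -2.66110154e-04
  1.35620798e+00  1.47072834e+00]
```

View pics/w12.png

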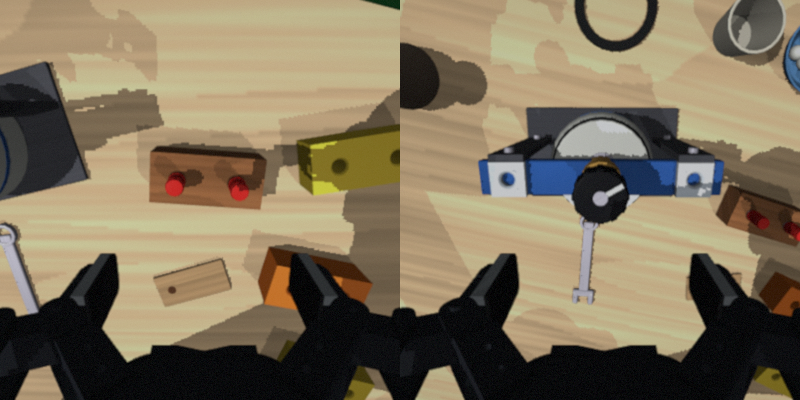

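The left half (wrist camera above the block) shows the pin handles at full-frame (295,186) and (359,188). The right half (above the clamp) shows the bores at (227,179) and (414,180), the knob at (320,198), and its white line pointing right and slightly up.

```bash
python3 - <<'E'
from h import *
d=dict(np.load("w1.npz")); h=hsv(d)
red=((h[...,0]<6)|(h[...,0]>174))&(h[...,1]>190)&(h[...,2]>80)
for c,a,m in blobs(red,40):
    v,u=np.nonzero(m); D=d["depth"][m]
    K,dd=KD(d); n=cv2.undistortPoints(np.c_[u,v].astype(float).reshape(-1,1,2),K,dd).reshape(-1,2)
    P=(np.c_[n,np.ones(len(n))]*D[:,None])@d["wc"][:3,:3].T+d["wc"][:3,3]
    top=P[:,2]>np.percentile(P[:,2],90)-0.004
    # midrange of the top face points
    print("pin",c,a,P[:,2].max(),(P[top].max(0)+P[top].min(0))/2,P[top].max(0)-P[top].min(0))
d=dict(np.load("w2.npz")); h=hsv(d)
roi=np.zeros(h.shape[:2],bool); roi[155:200,195:450]=1
wh=roi&(h[...,1]<60)&(h[...,2]>110)
for c,a,m in blobs(wh,200):
    x,cnt=None,cv2.findContours(m.astype(np.uint8),cv2.RETR_CCOMP,cv2.CHAIN_APPROX_NONE)
    for k,g in zip(*[cnt[0],cnt[1][0]]):
        (cx,cy),s,an=cv2.minAreaRect(g); print("outer" if g.shape and k is not None and False else "", (round(cx,1),round(cy,1)),np.round(s,1),an,len(k),ray(d,(cx,cy),0.18)) if False else None
    for k,hh in zip(cnt[0],cnt[1][0]):
        if len(k)<8: continue
        (cx,cy),s,an=cv2.minAreaRect(k); print("hole" if hh[3]>=0 else "outer",np.round([cx,cy,*s,an],1),ray(d,(cx,cy),0.18))
a=d["pixels"][150:210,195:265];b=d["pixels"][150:210,382:452];c=d["pixels"][160:220,285:355]
cv2.imwrite("pics/z2.png",cv2.resize(np.hstack([a,c,b])[:,:,::-1],None,fx=3.8,fy=3.8,interpolation=0))
E
```

```text
pin [294.02076125 185.36678201] 289 0.08814896052051102 [ 0.51940254 -0.12089096  0.08568497] [0.01699029 0.01636988 0.00492797]
pin [357.76623377 189.47402597] 308 0.36171432134172143 [ 0.54969194 -0.17051446  0.22247857] [0.08760504 0.04356147 0.2784715 ]Traceback (most recent call last):
  File "<stdin>", line 17, in <module>
cv2.error: OpenCV(4.12.0) /io/opencv/modules/imgproc/src/convhull.cpp:143: error: (-215:Assertion failed) total >= 0 && (depth == CV_32F || depth == CV_32S) in function 'convexHull'
```

```bash
cat >> h.py <<'E'
def cloud(d,m):
    v,u=np.nonzero(m&(d["depth"]>0)); D=d["depth"][v,u]
    n=cv2.undistortPoints(np.c_[u,v].astype(float).reshape(-1,1,2),*KD(d)).reshape(-1,2)
    return (np.c_[n,np.ones(len(n))]*D[:,None])@d["wc"][:3,:3].T+d["wc"][:3,3], np.c_[u,v]
E
python3 - <<'E'
from h import *
d=dict(np.load("w1.npz")); h=hsv(d)
red=((h[...,0]<6)|(h[...,0]>174))&(h[...,1]>150)&(h[...,2]>60)
for c,a,m in blobs(red,40):
    P,uv=cloud(d,m); t=abs(P[:,2]-0.086)<0.004
    (c,s,an)=cv2.minAreaRect(uv[t].astype(np.float32)); print("pin",t.sum(),c,s,ray(d,c,0.086), np.median(P[t],0))
d=dict(np.load("w2.npz")); h=hsv(d)
roi=np.zeros(h.shape[:2],bool); roi[155:200,195:450]=1
wh=roi&(h[...,1]<60)&(h[...,2]>110)
for c,a,m in blobs(wh,200):
    cs,hi=cv2.findContours(m.astype(np.uint8),cv2.RETR_CCOMP,cv2.CHAIN_APPROX_NONE)
    for k,hh in zip(cs,hi[0]):
        if len(k)<8: continue
        (cx,cy),s,an=cv2.minAreaRect(k); print("hole" if hh[3]>=0 else "outer",np.round([cx,cy,*s,an],1),ray(d,(cx,cy),0.18))
a=d["pixels"][150:210,195:265];b=d["pixels"][150:210,382:452];c=d["pixels"][160:220,285:355]
cv2.imwrite("pics/z2.png",cv2.resize(np.hstack([a,c,b])[:,:,::-1],None,fx=3.8,fy=3.8,interpolation=0))
E
```

```text
pin 266 (293.74395751953125, 186.6951446533203) (17.959983825683594, 17.335289001464844) [[ 0.51929757 -0.12031646  0.086     ]] [ 0.51936205 -0.12049615  0.0862203 ]
pin 262 (359.0, 191.5) (17.0, 18.0) [[ 0.51433925 -0.18342556  0.086     ]] [ 0.51495742 -0.18360013  0.08625995]
outer [223.5 179.5  35.   47.   90. ] [[0.5273349  0.21880978 0.18      ]]
hole [227.5 179.   14.8  14.8  45. ] [[0.52877848 0.2148969  0.18      ]]
outer [414.  179.5  35.   40.   90. ] [[0.57138832 0.03068703 0.18      ]]
hole [413.6 180.8  17.2  15.   74.1] [[0.57003191 0.03069068 0.18      ]]
outer [328.2 193.2  10.1  32.6  71.6] [[0.53738923 0.11199734 0.18      ]]
```

View pics/z2.png

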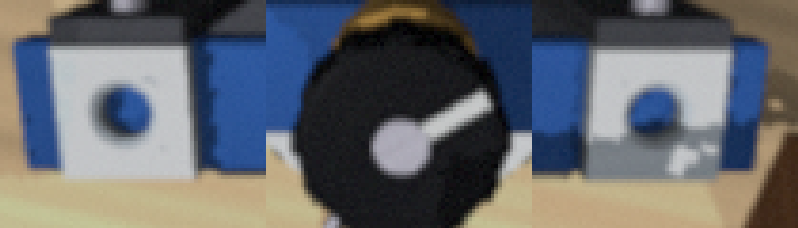

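The zoom shows both bores clear, the left at (227.1,178.9) and the right at (414.4,178.9). The knob's hub is at (320.3,198.2). I'll move pin A to the right bore.

```bash
cat >> h.py <<'E'
d_=dict(np.load("w2.npz")); B=ray(d_,[(227.1,178.9),(414.4,178.9)],0.18); BL,BR=B; MID=B.mean(0)
u_=(BL-BR); YAW=float(np.arctan2(-u_[0],u_[1]))
PA=np.array([.5194,-.1204]);PB=np.array([.5145,-.1836])
def pick(p):
    r.move_to([*p,0.125],rot(0.08)); r.set_gripper(0.5)
    r.move_linear([*p,0.077],vel=.12); r.set_gripper(0.0,squeeze=40)
    print("grip",r.current_opening(),r.current_finger_force()); f=r.current_contact_force()
    r.move_linear([*p,0.14],vel=.15)
    print("lift",f,r.current_contact_force(),r.current_opening(),r.current_t())
def insert(xy,z0=0.255,z1=0.208,fmax=15):
    f0=np.array(r.current_contact_force())
    z=z0
    while z>z1:
        z=max(z-0.006,z1); r.move_linear([*xy,z],vel=.06); f=np.array(r.current_contact_force())-f0
        print(round(z,4),np.round(f,1),np.round(r.current_tool_pos(),4),end=" | ")
        if f[2]>fmax: print("STUCK"); return False
    print(r.current_t()); return True
E
python3 - <<'E'
from h import *
print(BL,BR,YAW,np.linalg.norm(u_))
print("knob cand",ray(d_,(320.3,198.2),0.245),MID)
pick(PA)
r.move_linear([*PA,0.28],vel=.25)
r.move_to([*BR[:2],0.28],rot(YAW)); 
d=grab("wrist","w3"); print(r.current_t())
print(insert(BR[:2]))
E
```

```text
[0.52878968 0.21530867 0.18      ] [0.57207753 0.03048789 0.18      ] 0.23006821528497787 0.1898224354518761
knob cand [[0.55030631 0.12274892 0.245     ]] [0.55043361 0.12289828 0.18      ]
grip 0.1832501619668421 39.000645875930786
lift [-1.05059269  1.08246606  5.97640908] [-0.21522151  0.72932243 -0.57785511] 0.18121931224881377 6.1917
7.6333
0.249 [0.7 1.1 1.1] [0.5722 0.0305 0.2491] | 0.243 [-0.   1.1  0.2] [0.5719 0.0305 0.2427] | 0.237 [ 0.5  0.5 -0. ] [0.5719 0.0305 0.2366] | 0.231 [0.4 1.  0.3] [0.5719 0.0305 0.2306] | 0.225 [0.5 1.1 0.8] [0.5719 0.0305 0.2245] | 0.219 [0.8 0.6 0.1] [0.5719 0.0305 0.2186] | 0.213 [1.2 1.1 1. ] [0.5719 0.0305 0.2126] | 0.208 [1.  0.8 1.4] [0.5722 0.0305 0.208 ] | 10.05
True
```

```bash
python3 - <<'E'
from h import *
r.set_gripper(0.5); r.move_linear([*BR[:2],0.26],vel=.2)
r.move_to([*PB,0.16],rot(0.08)); pick(PB)
r.move_linear([*PB,0.32],vel=.3)
r.move_to([*BL[:2],0.32],rot(YAW)); r.move_linear([*BL[:2],0.255],vel=.2)
ok=insert(BL[:2]); print(ok)
if ok:
    r.set_gripper(0.5); r.move_linear([*BL[:2],0.28],vel=.2)
    r.move_to([*(MID[:2]),0.32],rot(YAW)); r.set_gripper(1.0)
    d=grab("wrist","w4"); print(r.current_t(),r.current_q(),r.current_contact_force())
    np.savez("w4.npz",**{k:np.array(v) for k,v in d.items()})
E
```

```text
grip 0.17975456682773902 38.944682478904724
lift [0.08134046 1.10272745 6.41212986] [ 0.09285926  0.5765144  -0.30428504] 0.18001773738981597 13.75
0.249 [-0.8  0.6 -0.6] [0.529  0.2153 0.2496] | 0.243 [-0.8  0.4 -0.5] [0.5286 0.2153 0.2427] | 0.237 [-0.7  0.6 -1.3] [0.5286 0.2153 0.2365] | 0.231 [-1.   1.4 -1.1] [0.5286 0.2153 0.2305] | 0.225 [-1.1  0.2 -1. ] [0.5286 0.2152 0.2246] | 0.219 [-0.1  1.1 -0.2] [0.5286 0.2153 0.2186] | 0.213 [-0.3  0.2  0.2] [0.5286 0.2153 0.2126] | 0.208 [0.4 2.  2.2] [0.529  0.2155 0.2081] | 18.4583
True
20.3833 [1.37487832e-01 3.03007772e-01 1.50000405e+00 3.56175393e-05
 1.33866179e+00 1.47792907e+00] [ 0.02258665 -0.49350816  0.56612015]
```

View pics/w4.png

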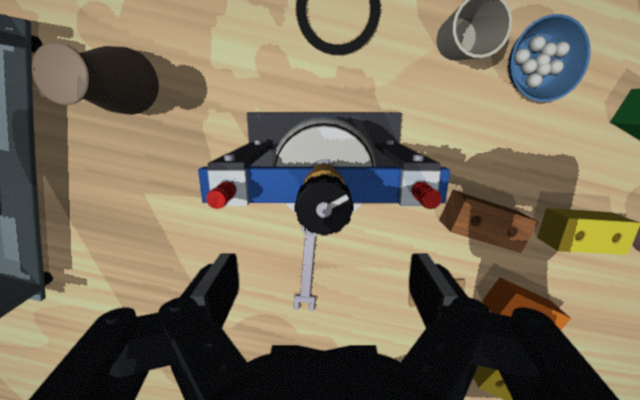

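Both pins stand in their brackets, handles at (221,193) and (427,194), and the knob is at (324,208). Next I'll turn it backward in steps, easing the grip after each one to check the height.

```bash
cat >> h.py <<'E'
def knobz(d=None,save=None):
    d=d or grab("wrist",save); P,uv=cloud(d,np.ones(d["depth"].shape,bool))
    rr=np.hypot(P[:,0]-MID[0],P[:,1]-MID[1]); k=(rr<0.019)&(rr>.009)&(P[:,2]>.22)&(P[:,2]<.26)
    return float(np.median(P[k,2])) if k.sum()>30 else None, int(k.sum())
def turn(dq,z=None):
    q=np.array(r.current_q()); 
    if z is not None:
        p=np.array([MID[0],MID[1],z]); yaw=YAW_of(q)-dq
        j=r.inverse_kinematics(p,rot(yaw)); j=np.array(j); assert abs(j[5]-q[5]-dq)<.15,(j,q,dq); q=j
    else: q[5]+=dq
    r.set_joints(q)
def YAW_of(q): return q[0]-q[5]+np.pi/2
E
python3 - <<'E'
from h import *
d=dict(np.load("w4.npz")); h=hsv(d)
red=((h[...,0]<6)|(h[...,0]>174))&(h[...,1]>150)&(h[...,2]>60)
for c,a,m in blobs(red,40):
    P,uv=cloud(d,m); print("pin top",np.percentile(P[:,2],[50,80,90,95]),P[:,:2].mean(0))
print("knob before",knobz(d))
r.move_linear([*MID[:2],0.229],vel=.12); r.set_gripper(0.68)
print(knobz(save="k0"),r.current_t())
q0=r.current_q()[5]; zs=[]
for i in range(3):
    r.set_gripper(0.0,squeeze=25); o=r.current_opening()
    turn(-0.35); f=r.current_contact_force(); r.set_gripper(0.68); r.sleep(.1)
    zk=knobz(); zs.append(zk[0]); print(i,round(r.current_q()[5]-q0,3),zk,round(o,3),np.round(f,1),round(r.current_t(),2))
    if zk[0] and zs[0] and zk[0]<max(zs)-0.003: break
grab("wrist","k1")
cv2.imwrite("pics/k01.png",np.hstack([cv2.imread(f"pics/{n}.png")[:,120:520] for n in("k0","k1")]))
E
```

```text
pin top [0.21591868 0.21669286 0.21696791 0.21721786] [0.53033662 0.21344517]
pin top [0.21585129 0.21680608 0.2171776  0.2174293 ] [0.57247256 0.03364259]
knob before (0.24254537030903567, 1344)
(0.24258579405161435, 3187) 21.7333
0 -0.349 (0.2428722707125716, 3178) 0.522 [-1.4  1.8  4.6] 22.85
1 -0.699 (0.24313395053153253, 3184) 0.523 [-1.   0.5  3.6] 23.97
2 -1.049 (0.24322761648411717, 3173) 0.526 [-1.4  0.1  1.2] 25.08
```

View pics/k01.png

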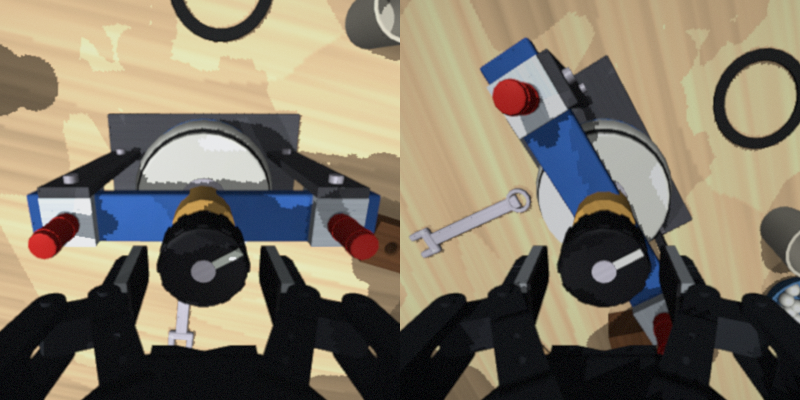

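The pins are home (handle tops at 0.216), and the white line in the camera turned with the gripper. The height is climbing as expected, so I'll carry on.

```bash
python3 - <<'E'
from h import *
q0=1.478; zs=[0.2432]
for i in range(6):
    r.set_gripper(0.0,squeeze=25); turn(-0.3); f=r.current_contact_force(); r.set_gripper(0.68); r.sleep(.1)
    zk=knobz(); zs.append(zk[0]); print(i,round(r.current_q()[5]-q0,3),zk,np.round(f,1),round(r.current_t(),2))
    if zk[0] and zk[0]<max(zs)-0.002: break
print(r.current_tool_pos(),r.current_q())
E
```

```text
0 -1.349 (0.23866811156857415, 2997) [ 1.6  0.6 -4. ] 26.22
[0.55044748 0.12317009 0.22983598] [1.37356315e-01 3.78746949e-01 1.61845076e+00 5.84122924e-04
 1.14371281e+00 1.28930650e-01]
```

The thread dropped between -1.05 and -1.35 rad. I'll go forward now, following it down and easing between strokes.

```bash
cat >> h.py <<'E'
def fwd(dq,rel=True):
    r.set_gripper(0.0,squeeze=25); q=np.array(r.current_q()); p=np.array(r.current_tool_pos())
    p[2]-=0.0008*dq; j=np.array(r.inverse_kinematics(p,r.current_ee_rot())); assert abs(j-q).max()<.05,(j,q)
    j[5]=q[5]+dq; r.set_joints(j); f=r.current_contact_force(); m=r.current_torque()
    if rel: r.set_gripper(0.68); r.sleep(.1)
    print("fwd",dq,round(r.current_q()[5],3),knobz(),np.round(f,1),np.round(m,2),np.round(r.current_tool_pos(),4),round(r.current_t(),2))
E
python3 - <<'E'
from h import *
r.move_linear([*MID[:2],0.2245],vel=.1)
q=np.array(r.current_q()); q[5]=-2.75; r.set_joints(q); print(r.current_q()[5],knobz(),r.current_t())
fwd(1.0); fwd(2.0); fwd(2.4)
grab("wrist","k2")
E
```

```text
-2.7494589296018783 (0.23842364538275976, 3190) 28.9583
fwd 1.0 -1.75 (0.2376644499767835, 3182) [-2.6  2.   3.2] [ 0.29  0.43 -0.06] [0.5504 0.1227 0.2234] 30.6
fwd 2.0 0.25 (0.2363318339280947, 3208) [1.2 5.4 1.3] [ 0.83 -0.28  0.  ] [0.5503 0.1228 0.222 ] 33.03
fwd 2.4 2.65 (0.23422779834274496, 3185) [-2.3  5.4  2.7] [0.74 0.39 0.01] [0.5505 0.1227 0.2203] 35.78
```

```bash
python3 - <<'E'
from h import *
q=np.array(r.current_q()); q[5]=0.0; r.set_joints(q)
fwd(1.03,rel=False); r.sleep(.3)
grab("wrist","k3"); print(r.current_opening(),r.current_finger_force(),r.current_contact_force())
cv2.imwrite("pics/k23.png",np.hstack([cv2.imread(f"pics/{n}.png")[:,120:520] for n in("k2","k3")]))
E
```

```text
fwd 1.03 1.028 (0.23351199024323635, 3201) [-3.   1.   2.7] [ 0.2   0.58 -0.04] [0.5503 0.1229 0.2197] 39.37
0.5271254953536467 25.386001467704773 [-5.26031678  2.85564598  3.82309693]
```

View pics/k23.png

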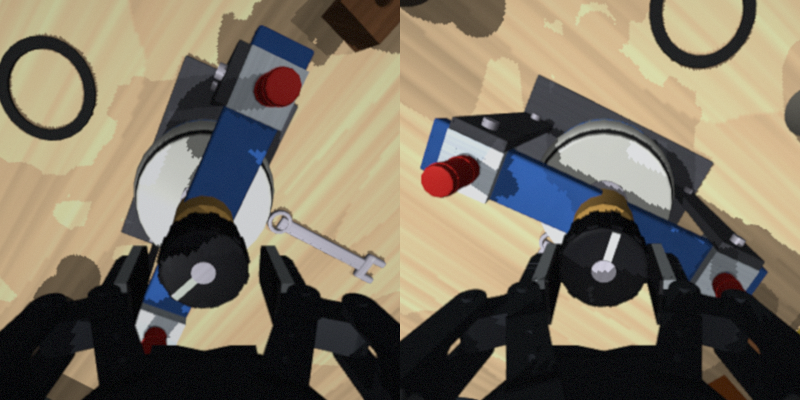

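In the last picture the gripper holds the knob at (603,270). The white line points about 71° up from image right, against about 73° predicted, so the grip didn't slip. The knob top is at 0.2335, one pitch below the level it dropped to. Both pins are still home.

```bash
python3 -c "
from cell import r
print(r.hand_in(),r.current_t())"
```

```text
the job is handed in; nothing more can be done
the job is handed in; nothing more can be done
```

I handed the job in at about 40 s: both pins are fully home, the screw is about one turn forward from the thread drop (to within about 0.15 rad), and the gripper still holds the knob with the lid unclamped.

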